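# Release the tested coil from the bolted test cradle

## Task

The wound coil has passed its test: take it out of the sloping test cradle and stand it upright, not dropping it, in the empty compartment of the green tray. First free it with the red-knobbed lock bolt: lift the bolt over the brass ridge, slide it fully open, away from the coil, and let it drop back down behind the ridge, where it must stay. Leave the insulator and the two tins where they are.

Things in the scene. Friction and masses are not known exactly. Their poses are not given: they have to be found in the camera images.
- cradle: Fixed test cradle, blue base plate 115 x 210 x 8 mm. Origin: centre of the base's underside, on the bench; z up; at yaw 0 its low front faces the robot (-x). An aluminium deck slopes down to the front at 35 deg: deck normal (-0.574, 0, 0.819), up-slope (0.819, 0, 0.574) in this frame. Coil pocket on its +y side, lock bolt on a grey rail (28 wide, 42 high) on its -y side.
- pocket (a point): Middle of the floor of the coil's pocket, on the deck's top surface, 65 mm above the bench; axes as the cradle's. The pocket is square, 59 mm inside, with fences 6 mm thick and 18 mm high along the deck normal. A steel arch over the bolt stands 38 to 47 mm from here towards the cradle's -y; its top is 75 mm above the deck.
- lamp_edge (a point): Middle of the lower front edge of the fixed white lamp bar (50 deep x 210 wide x 18 mm thick, on a post at each end, reaching back to +x from here) that hangs over the cradle, 269 mm above the bench; axes as the cradle's. It bars a vertical approach: come to knob and coil from the front, along the deck normal (tool tilted about 35 deg, gripper's back towards the robot).
- bolt_slide (a joint): Travel of the bolt along its rail, m: 0 = locked (bar end 18 mm over the coil's rim, 2 mm above it), 0.045 = fully open (bar end 27 mm clear of the coil). Opens towards the cradle's -y; resists with about 2 N. A brass ridge across the rail, 7.5 mm high, 8 mm wide, stops a lug under the bar 2 mm from locked; it passes only while lifted, and must stay lifted until past 0.022.
- bolt_lift (a joint): Lift of the bolt in m along the deck normal: 0 = down, 0.011 = upper stop; more than 0.008 clears the ridge. A spring and its weight pull it down with 3 to 4 N.
- bolt_knob (a point): Middle of the red knob's grip: round, 20 mm in diameter, axis (point z) along the deck normal, from 15 mm below to 10 mm above this point; on top a head 24 mm across, 16 mm above this point at its top. A 14 mm stem joins it to the steel bar (16 mm wide), whose top is 29 mm below this point. Site x points up the slope, y opposite to opening.
- coil: Copper coil on a dark bobbin: 48 mm high, flanges 56 mm in diameter and 3 mm thick at both ends, winding 45 mm in diameter, about 0.12 kg. Origin: centre of the underside of the lower flange; z along its axis, at the start along the deck normal. It sits loosely in the pocket.
- tray: Fixed green open tray 100 x 150 x 24 mm, walls 4 mm, floor 4 mm thick; origin: centre of the underside. A divider 4 mm thick across its middle splits it into two compartments, each 92 (x) x 69 (y) mm; the one on the +y side holds a white insulator, the one on the -y side is empty.
- tray_spot (a point): Centre of the floor of the tray's empty compartment (top of the floor, 4 mm above the bench); axes as the tray's.
- insulator: White porcelain insulator, 34 mm in diameter, 46 mm high, standing in the tray's other compartment; origin at the centre of its underside. Leave it.
- grease_tin: Open blue tin, 62 mm in diameter, 50 mm high; origin at the centre of its underside. Leave it.
- nut_tin: Open steel tin, 74 mm in diameter, 45 mm high; origin at the centre of its underside. Leave it.

How it is judged:
By the outcome, as a careful person would: the job done as asked, in the order asked, and still so for the second after the job is handed in, with the robot touching nothing.
It also fails if it takes over 54 s, if anything falls off the work surface, if the arm or the gripper's body presses on something with over 40 N, if the wrist force passes 120 N, or if a joint passes its speed limit or range.

## Robot

A 6-joint arm with a two-finger parallel gripper is mounted at the origin on a cart in front of the work surface, level with it; the furniture and walls round the work are solid. World frame = base frame: x ahead of the robot, y to its left, z up, the work surface at z = 0. Lengths are in m, angles in degrees, forces in N, time in s.
With the tool pointing down it reaches from about 0.25 to 0.8 m from the base axis. Payload 8.5 kg.
Tool frame: the origin (TCP) lies midway between the tips of the shut fingers; the grasp point (between the pads) lies hold_point_z behind it (hold_point_z is the distance from the TCP to the grasp point, in m); z points along the fingers, y is the line along which they close (so a half turn about z gives the same grasp; the last joint's range is limited). The gripper opens to 85 mm and grips with 20 to 120 N. Pads are 22 mm wide; open, the fingers measure 114 mm over their backs; the gripper's body (76 mm by 85 mm) begins 54 mm behind the grasp point. The pads swing forward as they close: fully open they stand 13 mm farther back than shut.
Start: joints at [-66.75, 13.648, -0.773, 75.585, 0, 90], TCP at [0.207, -0.482, 0.204] pointing down, gripper open.
Joint ranges: [-152.45, 152.45], [-59.26, 108.67], [-65.41, 83.53], [-104.44, 129.93], [-82.83, 76.93], [-180, 180]. Speed limits (degrees/s): [127.2, 127.2, 159.86, 180, 180, 180].

## Interface

Orientations are given as a 3x3 rotation matrix whose columns are the frame's x, y, z axes.
In Python, from station import state, read_camera, job_done, hold_point_z gives the robot as it stands.
- The arm moves only by the shell command python3 -m pendant 'ROWS'. ROWS is JSON, a list of rows, each a list of 7 numbers: the gripper command: -1 is fully open, 1 is shut, values between are in proportion, then the shift along the tool's x, y, z in mm, then the turn, a rotation vector about the tool's x, y, z in rad. In form: [[fingers, dx, dy, dz, wx, wy, wz], ...]. A call has 1 to 10 rows; each row shifts and turns the commanded pose from where the row before left it, along the tool's axes as they then stand; what a row does not reach is not made up. A row lasts 1/8 s, in which the tool goes at most 62.5 mm and 10.7 degrees, less where a joint would pass 70% of its speed; a pose out of reach is approached as far as the arm can. A call is refused whole if a number of a shift passes 62.5 or a number of a turn 0.188, either way. A call with a gripper value outside its range is refused whole. The fingers move at their own pace and stop on an object; the grip force is fixed at half the most. Time passes only in rows, so rows that do not move let the fingers close. It gives the time, the measured TCP pose, the force, the opening and the grip force at its end, in the units of the state.
- state(): the state, without advancing time (a new reading comes with each control period).
- read_camera(name): name is "side" or "top" or "wrist"; returns a dict with "color" (480x640x3 uint8, red, green, blue), "fx", "fy", "cx", "cy" (pixels), "origin" and "attitude" of the camera in the world. Camera axes: x right, y up, looking along -z (the intrinsics and any distortion apply to the point x, -y, -z); pixel columns grow to the right and rows downward; lengths in m; the calibration is good to about 2 mm. A picture is of the moment at which its call begins. There is no depth.
- job_done(): hands the job in; it is judged then, once.
The state is a dict: "time_s": time; "joints": joint angles; "dq": joint speeds; "tau": joint torques, N m; "ee_pos": TCP position; "orientation": TCP orientation; "force": force on the tool from outside, world axes, zero at the start; "ft_torque": the same for the moment, N m; "width": finger opening in m; "finger_force": force on a finger pad.
Only numpy, scipy, OpenCV 4.12 (cv2) and the standard library are available. Lean on these libraries where they do the work, as an engineer would, in place of code of your own. Each camera call takes 0.05 s, during which the arm holds its last target. There are 200 camera calls.

## Working session

There is one attempt and no reset: what is moved stays moved. The work goes in short steps, Python scripts to look and compute and a shell command to move; the robot and the scene stay as the last step left them, time stands still between calls to the robot, and variables do not carry over. Pictures are saved under pics/ and viewed, at most 10 in all, crops included, and the job is handed in when it is done.

```bash
ls; mkdir -p pics; python3 - <<'E'
from station import *
import cv2
print(state(),hold_point_z)
for n in("side","top","wrist"):
    r=read_camera(n);cv2.imwrite(f"pics/{n}0.png",r["color"][:,:,::-1]);print(n,{k:v for k,v in r.items() if k!="color"})
E
```

```text
pics
{'time_s': 0.0, 'joints': array([-6.67494056e+01,  1.36815617e+01, -8.17304241e-01,  7.55838575e+01,
        1.08269877e-03,  9.00019369e+01]), 'dq': array([ 0.03781979,  0.02380829,  0.01205263,  0.02138843, -0.05806926,
       -0.02024777]), 'tau': array([ 1.22141846e-03, -5.38775468e+01,  3.46437657e+01,  1.84164470e-02,
        7.44013755e-05,  2.55440187e-05]), 'ee_pos': array([ 0.20707207, -0.48194355,  0.20386966]), 'orientation': array([[ 9.18800470e-01,  3.94721916e-01, -5.52581318e-04],
       [ 3.94722303e-01, -9.18799502e-01,  1.33400059e-03],
       [ 1.88478311e-05, -1.44379654e-03, -9.99998958e-01]]), 'force': array([ 0.45890049,  0.41784724, -0.09209328]), 'ft_torque': array([ 0.07408511,  0.02132353, -0.00521603]), 'finger_force': 0.0, 'width': 0.08547975048971358} 0.0187
side {'fx': 517.7574703114755, 'fy': 517.7574703114755, 'cx': 314.5483973212914, 'cy': 232.8931998768786, 'origin': array([0.34253887, 1.0828296 , 0.66063044]), 'attitude': array([[-0.97549264,  0.12915527, -0.17813768],
       [-0.21972969, -0.5293809 ,  0.81943561],
       [ 0.01153174,  0.83849554,  0.54478642]])}
top {'fx': 505.0945429786857, 'fy': 505.0945429786857, 'cx': 319.15525416036957, 'cy': 239.2037405003132, 'origin': array([0.21113273, 0.33963144, 1.04322777]), 'attitude': array([[-0.05427771,  0.94607951, -0.3193548 ],
       [-0.99850819, -0.04952212,  0.0229991 ],
       [ 0.00594385,  0.32012672,  0.94735609]])}
wrist {'fx': 372.1120918743698, 'fy': 372.1120918743698, 'cx': 318.9738671781487, 'cy': 236.8937752895637, 'origin': array([ 0.27120089, -0.45403749,  0.37280819]), 'attitude': array([[ 0.39479352,  0.88130996,  0.25967447],
       [-0.91876829,  0.37922111,  0.10980064],
       [-0.00170564, -0.28192925,  0.95943368]])}
```

View pics/top0.png

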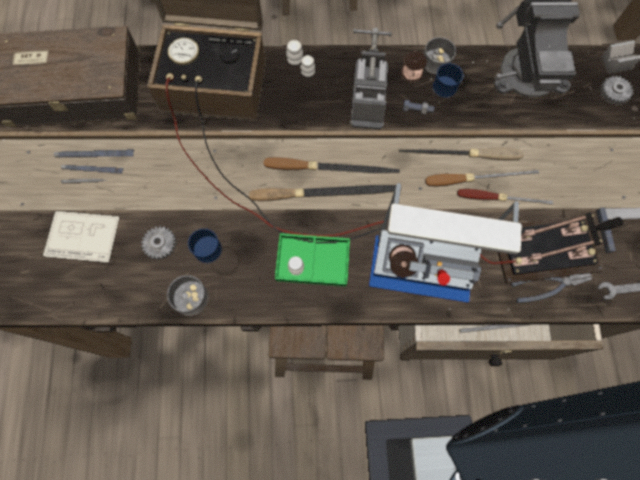

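View pics/side0.png

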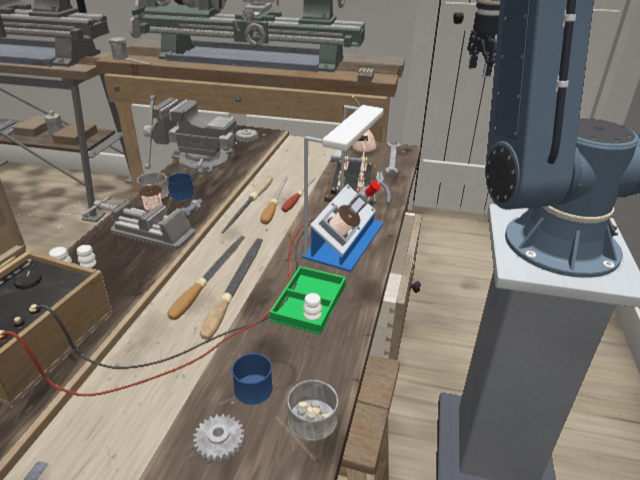

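```bash
cat > h.py <<'E'
from station import *
import cv2, numpy as np
def ray(c,u,v):
    d=np.asarray(c["attitude"])@np.array([(u-c["cx"])/c["fx"],-(v-c["cy"])/c["fy"],-1]); return np.asarray(c["origin"]),d/np.linalg.norm(d)
def plane(c,u,v,z):
    o,d=ray(c,u,v); return o+d*(z-o[2])/d[2]
def tri(c1,p1,c2,p2):
    o1,d1=ray(c1,*p1);o2,d2=ray(c2,*p2)
    s=np.linalg.lstsq(np.c_[d1,-d2],o2-o1,rcond=None)[0];a=o1+s[0]*d1;b=o2+s[1]*d2
    return (a+b)/2,np.linalg.norm(a-b)
def proj(c,P):
    q=np.asarray(c["attitude"]).T@(np.asarray(P)-c["origin"]); return np.array([c["cx"]-c["fx"]*q[0]/q[2],c["cy"]+c["fy"]*q[1]/q[2]])
def mask(c,lo,hi,roi):
    h=cv2.cvtColor(c["color"],cv2.COLOR_RGB2HSV);m=cv2.inRange(h,lo,hi);k=np.zeros_like(m);a,b,x,y=roi;k[b:y,a:x]=m[b:y,a:x];return k
def big(m):
    return max(cv2.findContours(m,0,2)[0],key=cv2.contourArea)
def cen(k):
    M=cv2.moments(k);return M["m10"]/M["m00"],M["m01"]/M["m00"]
E
python3 - <<'E'
from h import *
np.set_printoptions(precision=4,suppress=True)
t=read_camera("top");s=read_camera("side")
R=lambda c,roi:big(mask(c,(0,180,120),(6,255,255),roi)|mask(c,(174,180,120),(180,255,255),roi))
kt=R(t,(430,260,460,295));ks=R(s,(355,170,390,205))
print("knob",cen(kt),cv2.boundingRect(kt),cen(ks),cv2.boundingRect(ks),tri(t,cen(kt),s,cen(ks)))
g=big(mask(t,(50,120,60),(75,255,255),(260,220,370,300)));r=cv2.minAreaRect(g)
for p in cv2.boxPoints(r):print("tray",p,plane(t,*p,0.024))
g=big(mask(s,(50,120,60),(75,255,255),(255,255,360,345)));
gq=cv2.approxPolyDP(cv2.convexHull(g),4,True)[:,0]
for p in gq:print("tray side",p,plane(s,*map(float,p),0.024))
b=big(mask(t,(100,150,60),(125,255,255),(360,220,500,310)));
for p in cv2.approxPolyDP(cv2.convexHull(b),3,True)[:,0]:print("base",p,plane(t,*map(float,p),0.008))
b=big(mask(s,(100,150,60),(125,255,255),(290,200,395,275)));
for p in cv2.approxPolyDP(cv2.convexHull(b),3,True)[:,0]:print("base side",p,plane(s,*map(float,p),0.008))
w=big(mask(t,(0,0,190),(180,45,255),(375,195,530,260)))
for p in cv2.approxPolyDP(cv2.convexHull(w),3,True)[:,0]:print("lamp",p,plane(t,*map(float,p),0.287))
A=cv2.resize(t["color"][195:310,360:530],None,fx=4.7,fy=4.7,interpolation=2)[:,:,::-1]
cv2.imwrite("pics/topcrop.png",A)
A=cv2.resize(s["color"][100:275,285:405],None,fx=3.4,fy=3.4,interpolation=2)[:,:,::-1]
cv2.imwrite("pics/sidecrop.png",A)
E
```

```text
knob (442.8970037453183, 277.45880149812734) (438, 271, 11, 14) (372.5506329113924, 186.85021097046413) (366, 181, 14, 14) (array([0.4306, 0.0938, 0.1399]), np.float64(0.0023192721819932025))
tray [274.4354 279.8882] [0.4707 0.4123 0.024 ]
tray [278.3035 232.697 ] [0.5739 0.4013 0.024 ]
tray [350.0673 238.5793] [0.5527 0.249  0.024 ]
tray [346.1992 285.7704] [0.4504 0.2646 0.024 ]
tray side [299 267] [0.5535 0.2579 0.024 ]
tray side [345 278] [0.4555 0.2718 0.024 ]
tray side [319 334] [0.4724 0.4376 0.024 ]
tray side [270 320] [0.5653 0.4234 0.024 ]
tray side [270 311] [0.5723 0.4004 0.024 ]
base [376 238] [0.5564 0.1913 0.008 ]
base [468 290] [0.4316 0.009  0.008 ]
base [467 301] [0.4085 0.0146 0.008 ]
base [370 285] [0.4531 0.2134 0.008 ]
base side [382 223] [0.4088 0.0206 0.008 ]
base side [350 270] [0.4528 0.2223 0.008 ]
base side [302 256] [0.5622 0.1972 0.008 ]
base side [312 229] [0.5654 0.0863 0.008 ]
base side [373 215] [ 0.4345 -0.0113  0.008 ]
lamp [392 205] [0.5183 0.2003 0.287 ]
lamp [518 223] [0.4768 0.0017 0.287 ]
lamp [519 250] [0.4317 0.0083 0.287 ]
lamp [391 231] [0.4738 0.2064 0.287 ]
```

View pics/topcrop.png

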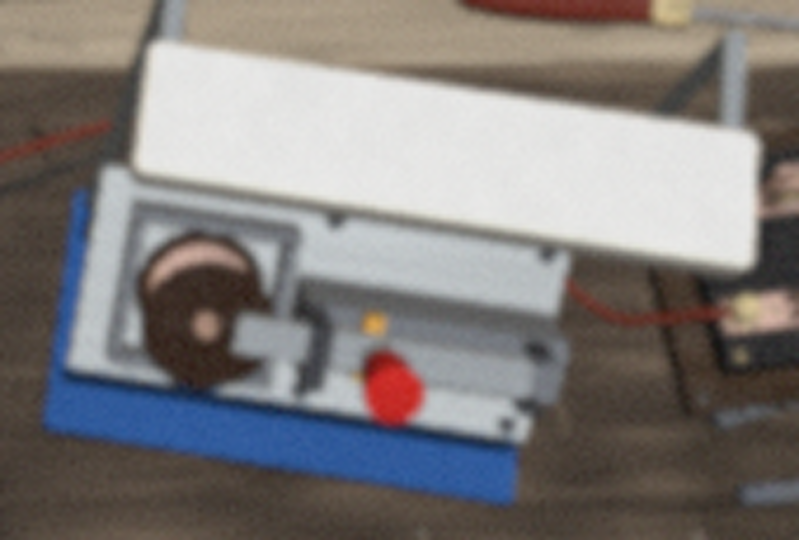

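View pics/sidecrop.png

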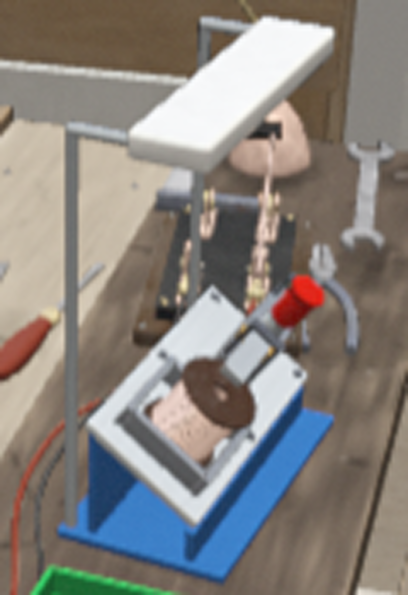

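The top crop shows the coil's dark flange at about (403,264), the arch at (427,268) and the knob head at (444,279). The deck is free between the blue front edge and the lamp. The side crop agrees: the coil is in its pocket and the bolt bar reaches over it. Next I go to a view pose in front of the cradle.

```bash
python3 -m pendant '[[-1,22.7,-33.1,-6,0,0,0],[-1,22.7,-33.1,-6,0,0,0],[-1,22.7,-33.1,-4,0,0,0],[-1,22.7,-33.1,-4,0,0,0],[-1,22.7,-33.1,-4,0,0,0],[-1,22.7,-33.1,-4,0,0,0],[-1,22.7,-33.1,-4,0,0,0],[-1,22.7,-33.1,-4,0,0,0]]'
python3 -m pendant '[[-1,22.7,-33.1,-4,0,0,0],[-1,22.7,-33.1,-4,0,0,0],[-1,22.7,-33.1,-4,0,0,0],[-1,22.7,-33.1,-4,0,0,0],[-1,22.7,-33.1,-4,0,0,0],[-1,22.7,-33.1,-4,0,0,0],[-1,22.7,-33.1,-4,0,0,0],[-1,22.7,-33.1,-4,0,0,0]]'
python3 -m pendant '[[-1,0,0,0,0,0,-0.16],[-1,0,0,0,0,0,-0.16],[-1,0,0,0,0,0,-0.16],[-1,0,0,0,0,0,-0.16],[-1,0,0,0,0,0,-0.16],[-1,0,0,0,0,0,-0.15],[-1,0,0,0,0,0,0]]'
```

```text
time_s: 1.25
ee_pos: [0.2695, -0.1661, 0.2407]
orientation: [[0.919, 0.394, 0.0], [0.394, -0.919, -0.0], [0.0, 0.0, -1.0]]
force: [0.9, 0.3, -0.0]
width: 0.0857
finger_force: 0.0
time_s: 2.25
ee_pos: [0.333, 0.1464, 0.2728]
orientation: [[0.916, 0.4, -0.001], [0.4, -0.916, 0.003], [0.0, -0.003, -1.0]]
force: [-0.5, 0.3, -0.6]
width: 0.0854
finger_force: 0.0
time_s: 3.12
ee_pos: [0.333, 0.1449, 0.2725]
orientation: [[0.211, 0.977, -0.001], [0.977, -0.211, 0.002], [0.002, -0.001, -1.0]]
force: [0.2, -0.4, 1.1]
width: 0.085
finger_force: 0.0
```

```bash
python3 -m pendant '[[-1,0,0,0,-0.153,0,0],[-1,0,0,0,-0.153,0,0],[-1,0,0,0,-0.153,0,0],[-1,0,0,0,-0.152,0,0],[-1,0,0,0,0,0,0]]'
python3 - <<'E'
from h import *
for n in("side","top","wrist"):
    c=read_camera(n);cv2.imwrite(f"pics/{n}1.png",c["color"][:,:,::-1])
    if n=="wrist":print(c["origin"],c["attitude"])
    if n=="top":print(plane(c,403.6,264,.104))
E
```

```text
time_s: 3.75
ee_pos: [0.331, 0.1455, 0.2715]
orientation: [[0.207, 0.802, 0.56], [0.978, -0.171, -0.116], [0.003, 0.572, -0.82]]
force: [0.3, -0.1, 0.2]
width: 0.0855
finger_force: 0.0
[0.46870147 0.15658031 0.104     ]
[0.25148745 0.23533484 0.41167532] [[ 0.80270224  0.35839474 -0.47667844]
 [-0.17443993  0.9054269   0.38700495]
 [ 0.57029802 -0.22749798  0.78930655]]
```

View pics/wrist1.png

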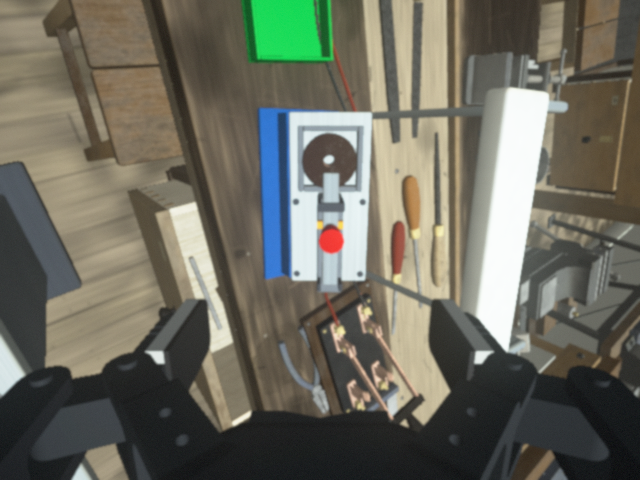

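The wrist view looks nearly along the deck normal. It shows the coil flange at about (330,160), the bar over the coil, the knob head at (331,240) and the deck edges at columns 290 and 371. Next I measure from it.

```bash
python3 - <<'E'
from h import *
np.set_printoptions(precision=4,suppress=True)
t=read_camera("top");s=read_camera("side");w=read_camera("wrist")
R=lambda c,roi:big(mask(c,(0,180,90),(6,255,255),roi)|mask(c,(174,180,90),(180,255,255),roi))
K=[R(w,(310,220,350,262)),R(t,(430,260,460,295)),R(s,(355,170,390,205))]
for k in K:print(cen(k),cv2.boundingRect(k),cv2.minEnclosingCircle(k))
print("w-t",tri(w,cen(K[0]),t,cen(K[1])));print("w-s",tri(w,cen(K[0]),s,cen(K[2])))
# coil flange: dark brown
h=cv2.cvtColor(w["color"],cv2.COLOR_RGB2HSV)
m=mask(w,(0,40,20),(18,200,110),(300,128,362,192));f=cv2.convexHull(big(m));e=cv2.fitEllipse(f);print("flange",e,cv2.minEnclosingCircle(f),plane(w,*e[0],.104))
# lamp bar, deck edges, blue edge
b=big(mask(w,(100,150,40),(125,255,255),(250,90,300,290)));q=cv2.approxPolyDP(cv2.convexHull(b),3,True)[:,0]
for p in q:print("blue",p,plane(w,*map(float,p),.008))
d=mask(w,(0,0,150),(180,60,255),(283,100,380,290));q=cv2.approxPolyDP(cv2.convexHull(big(d)),3,True)[:,0];print("deck",q.tolist())
l=big(mask(w,(0,0,170),(180,45,255),(455,80,552,360)));q=cv2.approxPolyDP(cv2.convexHull(l),3,True)[:,0]
for p in q:print("lamp",p,plane(w,*map(float,p),.269))
for n in [(t,"t"),(s,"s")]:
    g=big(mask(n[0],(50,120,60),(75,255,255),(240,210,370,345)));print(n[1],cen(g))
E
```

```text
(329.5615992561599, 239.30497443049742) (319, 228, 22, 23) ((329.5, 239.0), 11.412812232971191)
(442.7985347985348, 277.467032967033) (438, 271, 11, 14) ((442.0, 277.5), 6.800835609436035)
(372.3987823439878, 188.15372907153727) (366, 181, 14, 15) ((371.8333435058594, 188.1666717529297), 7.835206985473633)
w-t (array([0.4297, 0.0929, 0.1375]), np.float64(0.001218746255698728))
w-s (array([0.4317, 0.0907, 0.135 ]), np.float64(0.0011540356908224343))
flange ((327.9400329589844, 159.4253692626953), (52.02024841308594, 52.522151947021484), 169.3860626220703) ((328.0258483886719, 159.46551513671875), 26.54303741455078) [0.4663 0.1579 0.104 ]
blue [288 108] [0.4886 0.2076 0.008 ]
blue [288 274] [0.438  0.0041 0.008 ]
blue [265 277] [0.4056 0.0149 0.008 ]
blue [257 108] [0.4489 0.2151 0.008 ]
deck [[379, 100], [379, 222], [364, 277], [336, 289], [321, 289], [291, 279], [288, 111]]
lamp [507  85] [0.5004 0.2084 0.269 ]
lamp [543  89] [0.5467 0.1984 0.269 ]
lamp [551  98] [0.5591 0.1901 0.269 ]
lamp [529 346] [ 0.5467 -0.0348  0.269 ]
lamp [518 353] [ 0.5271 -0.0306  0.269 ]
lamp [505 350] [ 0.5051 -0.0128  0.269 ]
lamp [473 313] [0.46  0.052 0.269]
lamp [500 102] [0.4926 0.1993 0.269 ]
t (312.4013786620711, 259.5376782077393)
s (307.87744171392563, 299.80797101449275)
```

```bash
python3 -m pendant '[[-1,-16,5,10,0,0,0],[-1,-15.5,5.5,20,0,0,0],[-1,0,0,30,0,0,0],[-1,0,0,30,0,0,0],[-1,0,0,10,0,0,0],[-1,0,0,0,0,0,0]]'
cat > m.py <<'E'
from h import *
np.set_printoptions(precision=4,suppress=True)
a=np.radians(-12.1);ex=np.array([np.cos(a),np.sin(a),0]);ey=np.array([-np.sin(a),np.cos(a),0]);ez=np.array([0,0,1.])
sa,ca=np.sin(np.radians(35)),np.cos(np.radians(35));n=-sa*ex+ca*ez;u=ca*ex+sa*ez
C=np.array([.4667,.1575,.104]);K=C-.0717*ey+.038*n
def tool(P):
    s=state();R=s["orientation"];return 1000*R.T@(np.asarray(P)-s["ee_pos"])
E
python3 - <<'E'
from m import *
w=read_camera("wrist");cv2.imwrite("pics/w2.png",w["color"][:,:,::-1])
k=mask(w,(0,180,90),(6,255,255),(0,0,640,480))|mask(w,(174,180,90),(180,255,255),(0,0,640,480))
k=big(k);print(cen(k),cv2.boundingRect(k),"expected head",proj(w,K+.016*n),proj(w,K))
print(tool(K-.021*n),state()["orientation"].T@np.c_[ey,u,-n])
E
```

```text
time_s: 4.8
ee_pos: [0.391, 0.0996, 0.1963]
orientation: [[0.213, 0.802, 0.559], [0.977, -0.175, -0.12], [0.001, 0.571, -0.821]]
force: [0.4, -0.7, 0.4]
width: 0.0853
finger_force: 0.0
(319.1334144363341, 236.47019464720194) (303, 220, 33, 34) expected head [318.4565 242.5303] [318.5601 235.5485]
[ 0.2163 -2.3844 94.6196] [[ 1.      0.003  -0.0004]
 [-0.003   1.      0.0018]
 [ 0.0004 -0.0018  1.    ]]
```

View pics/w2.png

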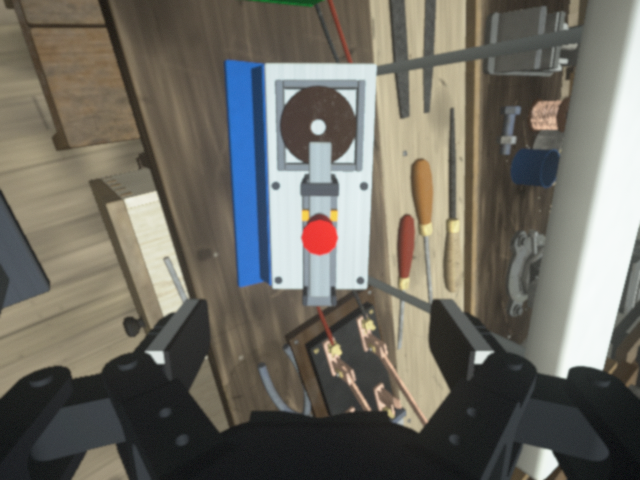

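The knob head is at (319,236), 33 px across, on the expected column but 6 px above the expected row. The coil flange is at (318,125). I use the new view to check its position along the rail.

```bash
python3 - <<'E'
from m import *
w=read_camera("wrist")
A=np.asarray(w["attitude"]);
for X in(K,K+.016*n):print("depth",-(A.T@(X-w["origin"]))[2])
f=cv2.convexHull(big(mask(w,(0,40,20),(18,200,110),(270,75,366,172))));e=cv2.fitEllipse(f);print(e,"exp coil",proj(w,C))
o,d=ray(w,*e[0]);s=((C-o)@n)/(d@n);Cw=o+s*d;print("coil here",Cw,[(Cw-C)@v for v in(ey,u,n)])
o,d=ray(w,319.1,236.5)
for h in(.030,.034,.038,.042):
    P=C+(h+.016)*n;s=((P-o)@n)/(d@n);X=o+s*d;print(h,[(X-C)@v for v in(ey,u)],"top/side proj of mid",)
t=read_camera("top");s=read_camera("side")
E
```

```text
depth 0.2536498319271335
depth 0.23829494756450376
((317.47808837890625, 125.5880355834961), (73.07737731933594, 75.88735961914062), 177.05722045898438) exp coil [317.9195 126.5987]
coil here [0.4666 0.1582 0.1038] [np.float64(0.0007034855915720972), np.float64(-0.0003173159095589247), np.float64(-8.32263779654217e-18)]
0.03 [np.float64(-0.06963813016375657), np.float64(0.0007396582992546111)] top/side proj of mid
0.034 [np.float64(-0.06847117570833602), np.float64(0.0007509578583579247)] top/side proj of mid
0.038 [np.float64(-0.06730422125291548), np.float64(0.0007622574174612674)] top/side proj of mid
0.042 [np.float64(-0.06613726679749493), np.float64(0.0007735569765645809)] top/side proj of mid
```

```bash
python3 - <<'E'
from m import *
t=read_camera("top");s=read_camera("side");w=read_camera("wrist")
C=C+.0004*ey
th=np.linspace(0,6.28,40)[:,None]
def bb(c,Kp):
    P=[Kp+h*n+r*(np.cos(th)*u+np.sin(th)*ey) for h,r in((-15*.001,.010),(.010,.012),(.016,.012))]
    q=np.array([proj(c,p) for p in np.vstack(P)]);return np.r_[q.min(0),q.max(0)]
o,d=ray(w,319.1,236.5)
for h in(.020,.026,.032,.038,.044):
    P=C+(h+.016)*n;k=((P-o)@n)/(d@n);Kp=o+k*d-.016*n
    print(h,(Kp-C)@ey,"top",bb(t,Kp),"side",bb(s,Kp),"w",bb(w,Kp))
print("measured top 438 271 449 285 side 366 181 380 196 wrist 303 220 336 254")
E
```

```text
0.02 -0.07215551628617521 top [435.4718 266.2637 449.7921 282.8485] side [360.0885 184.5061 376.7878 201.1902] w [301.7121 212.5644 336.5283 253.01  ]
0.026 -0.07041875492951787 top [434.9909 267.1496 449.3819 283.8575] side [361.4234 183.138  378.2154 199.9139] w [301.2772 212.0246 336.9638 253.417 ]
0.032 -0.06868199357286053 top [434.5044 268.0461 448.9666 284.8789] side [362.7707 181.7572 379.6563 198.6258] w [300.8199 211.4599 337.4217 253.8447]
0.038 -0.06694523221620319 top [434.012  268.9533 448.5463 285.9128] side [364.1306 180.3633 381.1108 197.3256] w [300.3386 210.8685 337.9036 254.2945]
0.044 -0.06520847085954586 top [433.5137 269.8714 448.1207 286.9595] side [365.5032 178.9562 382.579  196.0133] w [299.8313 210.2485 338.4116 254.7684]
measured top 438 271 449 285 side 366 181 380 196 wrist 303 220 336 254
```

```bash
sed -i 's/^C=.*/C=np.array([.4668,.1579,.104]);K=C-.068*ey+.0005*u+.036*n/' m.py; python3 -c "
from m import *
print(tool(K-.020*n))"
```

```text
[ 3.434  -1.8273 95.9594]
```

```bash
python3 -m pendant '[[-1,3.4,-1.8,20,0,0,0],[-1,0,0,30,0,0,0],[-1,0,0,25,0,0,0],[-1,0,0,12,0,0,0],[-1,0,0,8,0,0,0],[-1,0,0,1,0,0,0],[-1,0,0,0,0,0,0]]'
python3 -m pendant '[[0.3,0,0,0,0,0,0],[0.3,0,0,0,0,0,0],[0.3,0,0,0,0,0,0],[0.3,0,0,0,0,0,0]]'
```

```text
time_s: 6.02
ee_pos: [0.444, 0.0929, 0.1172]
orientation: [[0.21, 0.801, 0.56], [0.978, -0.174, -0.118], [0.002, 0.573, -0.82]]
force: [0.4, -0.2, 0.3]
width: 0.0855
finger_force: 0.0
time_s: 6.52
ee_pos: [0.4439, 0.0927, 0.1168]
orientation: [[0.21, 0.801, 0.56], [0.978, -0.174, -0.119], [0.002, 0.573, -0.82]]
force: [0.2, -0.9, 0.7]
width: 0.0298
finger_force: 0.0
```

```bash
python3 - <<'E'
from m import *
w=read_camera("wrist");cv2.imwrite("pics/w3.png",w["color"][:,:,::-1]);print(tool(K-.020*n),tool(K))
E
```

```text
[ 0.6088  0.3342 -0.5342] [  0.6362   0.3069 -20.5342]
```

View pics/w3.png

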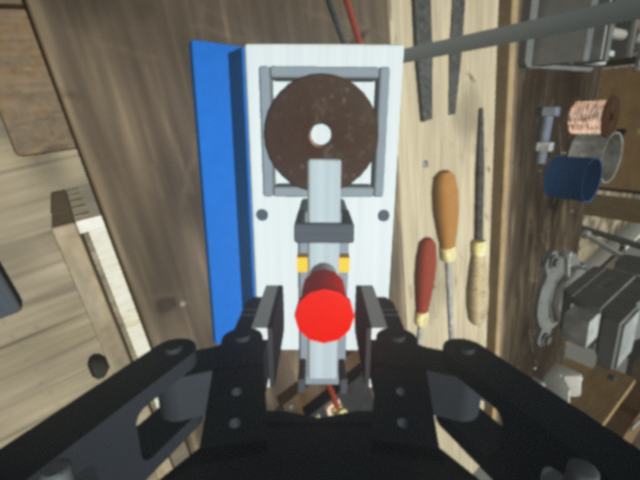

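The head at (324,315) sits between the pads, whose inner edges are at columns 282 and 356. It is about 2 mm off-centre up-slope, so I shift and close.

```bash
python3 -m pendant '[[0.3,0,1.8,0,0,0,0],[1,0,0,0,0,0,0],[1,0,0,0,0,0,0],[1,0,0,0,0,0,0],[1,0,0,0,0,0,0]]'
```

```text
time_s: 7.2
ee_pos: [0.4454, 0.0924, 0.1181]
orientation: [[0.21, 0.801, 0.56], [0.978, -0.174, -0.118], [0.002, 0.573, -0.82]]
force: [-4.5, -0.2, 6.0]
width: 0.0203
finger_force: 58.4
```

```bash
python3 -m pendant '[[1,0,0,-5,0,0,0],[1,0,0,-4.5,0,0,0],[1,0,0,0,0,0,0]]'; python3 - <<'E'
from m import *
w=read_camera("wrist");cv2.imwrite("pics/w4.png",w["color"][:,:,::-1])
E
```

```text
time_s: 7.58
ee_pos: [0.4399, 0.0936, 0.1258]
orientation: [[0.21, 0.801, 0.56], [0.978, -0.173, -0.118], [0.002, 0.573, -0.82]]
force: [3.9, 0.7, -2.8]
width: 0.0204
finger_force: 58.8
```

```bash
python3 -m pendant '[[1,-5,0,0,0,0,0],[1,-10,0,0,0,0,0],[1,-10,0,0,0,0,0],[1,-10,0,0,0,0,0],[1,-5,0,0,0,0,0],[1,-3,0,0,0,0,0],[1,-2,0,0,0,0,0],[1,0,0,0,0,0,0]]'
```

```text
time_s: 8.62
ee_pos: [0.4306, 0.0498, 0.1255]
orientation: [[0.21, 0.802, 0.56], [0.978, -0.174, -0.118], [0.003, 0.572, -0.82]]
force: [1.7, 3.6, -2.3]
width: 0.0204
finger_force: 58.8
```

```bash
python3 -m pendant '[[1,-0.5,0,0,0,0,0],[1,0,0,5,0,0,0],[1,0,0,4.5,0,0,0],[1,0,0,0,0,0,0]]';python3 -m pendant '[[0.3,0,0,0,0,0,0],[0.3,0,0,0,0,0,0],[0.3,0,0,0,0,0,0]]'; python3 - <<'E'
from m import *
w=read_camera("wrist");cv2.imwrite("pics/w5.png",np.hstack([cv2.resize(cv2.imread("pics/w4.png")[:,160:480],None,fx=1,fy=1),w["color"][:,160:480,::-1]]))
E
```

```text
time_s: 9.12
ee_pos: [0.4359, 0.0483, 0.118]
orientation: [[0.209, 0.801, 0.56], [0.978, -0.173, -0.118], [0.003, 0.573, -0.82]]
force: [-8.5, 4.5, 10.4]
width: 0.0201
finger_force: 60.2
time_s: 9.5
ee_pos: [0.4358, 0.0477, 0.1177]
orientation: [[0.211, 0.801, 0.56], [0.978, -0.174, -0.119], [0.002, 0.573, -0.82]]
force: [0.1, -0.0, -0.5]
width: 0.0299
finger_force: 0.0
```

View pics/w5.png

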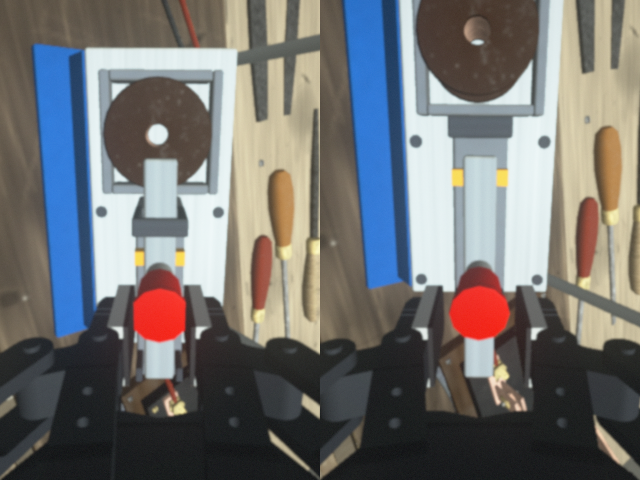

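The picture on the right shows the bar end moved back past the arch and the brass ridge, and the bolt seated. It pressed down with about 13 N at its seat and now stays put with the fingers open. The coil is free, so I back out, move over it and re-measure.

```bash
python3 -m pendant '[[-0.2,0,0,-10,0,0,0],[-0.2,0,0,-30,0,0,0],[-1,0,0,-40,0,0,0],[-1,10,0,-20,0,0,0],[-1,40,0,0,0,0,0],[-1,40,0,0,0,0,0],[-1,22,0,0,0,0,0],[-1,0,0,0,0,0,0],[-1,0,0,0,0,0,0]]'
python3 - <<'E'
from m import *
w=read_camera("wrist");cv2.imwrite("pics/w6.png",w["color"][:,:,::-1])
uv=proj(w,C);print("exp",uv);x,y=map(int,uv);r=60
m=mask(w,(0,40,20),(18,200,110),(x-r,max(0,y-r),x+r,y+r));f=cv2.convexHull(big(m));e=cv2.fitEllipse(f);print(e)
o,d=ray(w,*e[0]);s=((C-o)@n)/(d@n);X=o+s*d;print([(X-C)@v for v in(ey,u)]);print(tool(X-.026*n),tool(C-.026*n))
k=big(mask(w,(0,180,90),(6,255,255),(0,0,640,480))|mask(w,(174,180,90),(180,255,255),(0,0,640,480)));print("knob",cen(k),"exp down/up",proj(w,K-.045*ey+.013*n),proj(w,K-.045*ey+.023*n))
E
```

```text
time_s: 10.68
ee_pos: [0.4029, 0.1685, 0.1995]
orientation: [[0.21, 0.802, 0.559], [0.978, -0.173, -0.119], [0.001, 0.572, -0.82]]
force: [-0.1, -0.4, 0.2]
width: 0.0854
finger_force: 0.0
exp [319.2784 217.9424]
((319.05694580078125, 214.83213806152344), (67.10541534423828, 72.83037567138672), 0.669039249420166)
[np.float64(0.0025076801393003716), np.float64(-0.00017165892764599882)]
[  5.7055  -1.922  141.4207] [  3.1981  -1.7457 141.4191]
knob (319.8822663723326, 382.728722099583) exp down/up [319.9805 380.7027] [319.9836 389.7525]
```

View pics/w6.png

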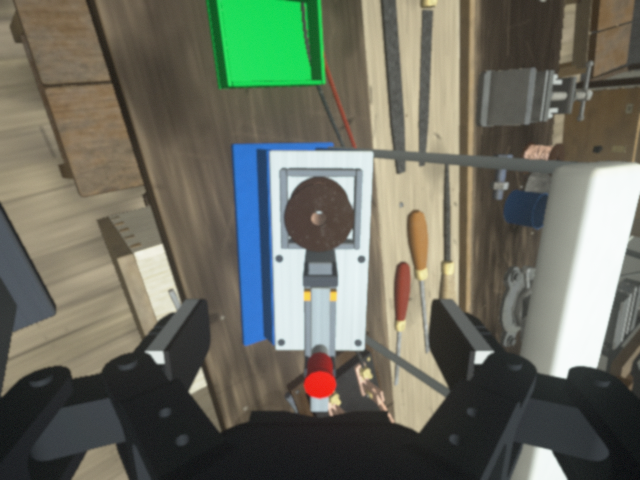

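The knob is at (320,383), at its expected down position (381), so the bolt is open and seated. The coil hole is at (319,217). I descend onto the coil flange.

```bash
python3 -m pendant '[[-1,4.2,-0.8,20,0,0,0],[-1,0,0,30,0,0,0],[-1,0,0,30,0,0,0],[-1,0,0,30,0,0,0],[-1,0,0,15,0,0,0],[-1,0,0,10,0,0,0],[-1,0,0,6,0,0,0],[-1,0,0,0,0,0,0]]'
python3 -m pendant '[[0.15,0,0,0,0,0,0],[0.15,0,0,0,0,0,0],[0.15,0,0,0,0,0,0]]'
python3 - <<'E'
from m import *
w=read_camera("wrist");cv2.imwrite("pics/w7.png",w["color"][:,:,::-1]);print(tool(C-.026*n))
E
```

```text
time_s: 11.72
ee_pos: [0.4825, 0.1565, 0.0839]
orientation: [[0.211, 0.801, 0.56], [0.978, -0.174, -0.119], [0.002, 0.572, -0.82]]
force: [-0.1, 0.2, 0.6]
width: 0.0854
finger_force: 0.0
time_s: 12.1
ee_pos: [0.4825, 0.1569, 0.0841]
orientation: [[0.21, 0.801, 0.56], [0.978, -0.174, -0.118], [0.002, 0.573, -0.82]]
force: [0.1, 0.0, 0.4]
width: 0.0364
finger_force: 0.0
[-2.3366 -1.3231  0.7263]
```

View pics/w7.png

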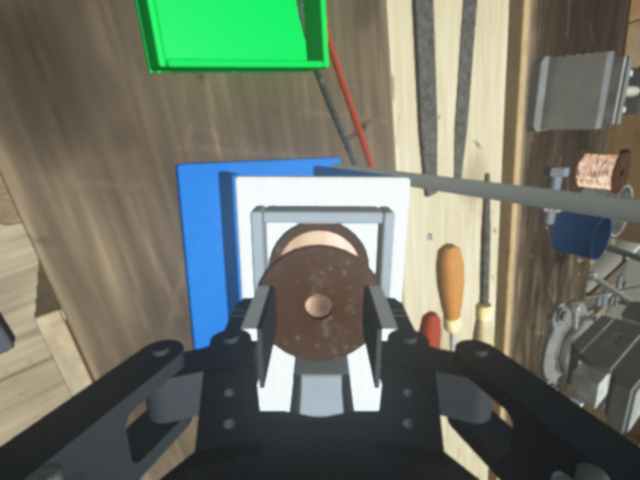

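The fingers stand at 36 mm with no contact, which can't be true if they surround a 45 mm winding. In the picture the pads at columns 275 and 365 appear in front of the flange, whose hole is at (318,306). They are probably above it, so I triangulate the hole's height from several wrist views.

```bash
python3 - <<'E'
from m import *
w=read_camera("wrist");s=state();R=s["orientation"];T=s["ee_pos"]
print("C proj",proj(w,C),"pocket",proj(w,C-.048*n))
for z in(0,-.01,-.02,-.03):
    print("pad z",z,[proj(w,T+R@np.array([x,y,z])).round(0).tolist() for x in(.011,-.011) for y in(-.018,.018)])
f=cv2.convexHull(big(mask(w,(0,40,20),(18,200,110),(250,235,390,365))));print(cv2.fitEllipse(f),cv2.boundingRect(f))
for h in(-.02,-.015,-.01,-.005,0):
    X=C+h*n;th=np.linspace(0,6.28,60);q=np.array([proj(w,X+.028*(np.cos(t)*u+np.sin(t)*ey)) for t in th]);print(h,proj(w,X),q.min(0),q.max(0))
# camera in tool frame, now vs start
print("cam in tool",R.T@(w["origin"]-T))
t=read_camera("top");sd=read_camera("side")
B=cv2.resize(sd["color"][130:270,290:390,::-1],None,fx=4,fy=4,interpolation=2);cv2.imwrite("pics/s7.png",B)
E
```

```text
C proj [319.9177 306.2251] pocket [319.8499 266.3647]
pad z 0 [[285.0, 257.0], [360.0, 257.0], [287.0, 299.0], [358.0, 299.0]]
pad z -0.01 [[283.0, 265.0], [362.0, 265.0], [285.0, 308.0], [361.0, 308.0]]
pad z -0.02 [[281.0, 273.0], [365.0, 273.0], [283.0, 318.0], [363.0, 318.0]]
pad z -0.03 [[279.0, 282.0], [368.0, 282.0], [281.0, 330.0], [366.0, 330.0]]
((319.326416015625, 294.49871826171875), (120.8157958984375, 134.30169677734375), 6.0671491622924805) (261, 235, 118, 126)
-0.02 [319.8852 287.1176] [261.5287 230.885 ] [378.2235 338.6253]
-0.015 [319.8926 291.4988] [259.9215 233.847 ] [379.8423 344.1785]
-0.01 [319.9005 296.1288] [258.2228 236.9854] [381.553 350.033]
-0.005 [319.9089 301.0294] [256.4246 240.3164] [383.3637 356.2142]
0 [319.9177 306.2251] [254.5178 243.8583] [385.2835 362.7501]
cam in tool [ 0.0711 -0.0017 -0.17  ]
```

View pics/s7.png

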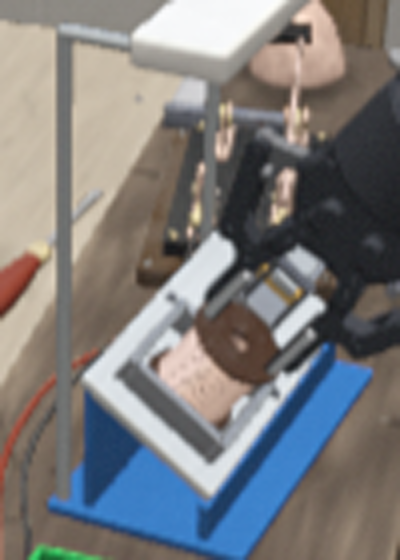

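The side view shows the pads just above the flange, so I need to go deeper. I reopen, step down, and use the opening and force readings to detect contact.

```bash
python3 -m pendant '[[-1,0,0,0,0,0,0],[-1,0,0,0,0,0,0],[-1,-1,0,4,0,0,0],[-1,-1,0,3,0,0,0],[-0.25,0,0,0,0,0,0],[-0.25,0,0,0,0,0,0],[-0.25,0,0,0,0,0,0],[-0.25,0,0,0,0,0,0]]'
```

```text
time_s: 13.3
ee_pos: [0.4858, 0.154, 0.0784]
orientation: [[0.21, 0.801, 0.56], [0.978, -0.173, -0.119], [0.002, 0.573, -0.82]]
force: [-5.6, 0.5, 6.3]
width: 0.0534
finger_force: 4.2
```

```bash
python3 - <<'E'
from m import *
w=read_camera("wrist");s=state();R=s["orientation"];T=s["ee_pos"]
off=R.T@(w["origin"]-T);Aat=R.T@np.asarray(w["attitude"])
obs={"w2":((318,127),(.391,.0996,.1963)),"w3":((320,133),(.4439,.0927,.1168)),"w6":((319,217),(.4029,.1685,.1995)),"w7":((318.5,306),(.4825,.1569,.0841))}
M=np.zeros((3,3));b=np.zeros(3);cs=[]
for k,(p,T0) in obs.items():
    c=dict(w);c["origin"]=np.array(T0)+R@off;o,d=ray(c,*p);P=np.eye(3)-np.outer(d,d);M+=P;b+=P@o;cs.append((c,p))
X=np.linalg.solve(M,b);print("hole",X,"rel C ey,u,n",[(X-C)@v for v in(ey,u,n)])
for c,p in cs:print(p,proj(c,X))
im=cv2.cvtColor(w["color"],cv2.COLOR_RGB2GRAY)
for v in range(240,400,10):print(v,im[v,225:415:5].tolist())
E
```

```text
hole [0.4672 0.1575 0.1023] rel C ey,u,n [np.float64(-0.0003001499338441609), np.float64(-0.0005695436097075433), np.float64(-0.0016429289987507)]
(318, 127) [317.7148 125.8454]
(320, 133) [320.9733 133.9095]
(319, 217) [318.558 217.971]
(318.5, 306) [318.6962 305.038 ]
240 [68, 69, 142, 239, 242, 153, 168, 154, 188, 243, 187, 79, 84, 127, 173, 182, 192, 196, 198, 200, 206, 222, 229, 235, 224, 91, 80, 88, 238, 239, 241, 119, 110, 170, 180, 241, 242, 216]
250 [67, 70, 126, 240, 241, 154, 168, 156, 170, 168, 89, 88, 167, 120, 66, 72, 77, 81, 80, 80, 78, 80, 80, 75, 99, 204, 215, 78, 80, 237, 241, 91, 121, 171, 194, 241, 242, 210]
260 [69, 67, 113, 239, 241, 165, 164, 158, 152, 75, 62, 71, 74, 75, 71, 72, 77, 75, 78, 77, 76, 78, 77, 77, 79, 85, 79, 74, 80, 146, 241, 81, 134, 168, 205, 241, 242, 210]
270 [64, 67, 102, 235, 241, 172, 166, 162, 69, 73, 79, 76, 70, 73, 70, 72, 73, 74, 74, 80, 78, 88, 76, 75, 84, 77, 76, 77, 77, 78, 227, 73, 142, 168, 222, 242, 239, 212]
280 [63, 66, 91, 228, 241, 206, 164, 62, 71, 71, 73, 73, 71, 69, 73, 70, 71, 83, 80, 79, 81, 75, 73, 72, 74, 74, 75, 76, 7
[... 1213 characters left out ...]
79, 240, 239, 240, 239, 237, 240, 240, 235, 189, 78, 74, 72, 73, 70, 72, 74, 72, 75, 76, 75, 217, 242, 238, 239, 242, 242, 243, 241, 227, 48, 47, 78, 55]
370 [44, 48, 66, 55, 218, 240, 239, 240, 239, 237, 240, 240, 237, 238, 83, 81, 80, 80, 82, 84, 82, 84, 83, 84, 86, 186, 242, 238, 239, 241, 242, 245, 241, 238, 129, 47, 77, 49]
380 [44, 47, 58, 68, 205, 239, 239, 239, 240, 236, 238, 240, 237, 231, 68, 97, 124, 121, 122, 121, 124, 122, 122, 121, 75, 114, 242, 237, 240, 242, 241, 244, 240, 239, 240, 51, 51, 50]
390 [48, 46, 49, 69, 188, 240, 239, 238, 240, 237, 238, 239, 237, 225, 61, 104, 160, 157, 156, 159, 159, 161, 161, 160, 58, 68, 240, 236, 239, 241, 240, 244, 239, 238, 240, 95, 49, 49]
```

```bash
python3 -m pendant '[[-1,0,0,0,0,0,0],[-1,0,0,0,0,0,0],[-1,0,0,4,0,0,0],[-1,0,0,3,0,0,0],[-1,0,0,3,0,0,0],[-1,0,0,0,0,0,0]]'; python3 -c "
from m import *
print(tool(C))"; python3 -m pendant '[[-0.25,0,0,0,0,0,0],[-0.25,0,0,0,0,0,0],[-0.25,0,0,0,0,0,0]]'
```

```text
time_s: 14.1
ee_pos: [0.4916, 0.1526, 0.0695]
orientation: [[0.21, 0.802, 0.56], [0.978, -0.174, -0.119], [0.002, 0.572, -0.82]]
force: [0.6, 0.0, 0.6]
width: 0.0855
finger_force: 0.0
[  0.0502  -1.0707 -42.7726]
time_s: 14.48
ee_pos: [0.4914, 0.1529, 0.0702]
orientation: [[0.21, 0.801, 0.56], [0.978, -0.173, -0.118], [0.002, 0.573, -0.82]]
force: [-7.5, 0.9, 8.9]
width: 0.0543
finger_force: 28.1
```

Contact is now at about 54 mm with pad force, so the flange is between the pads. I grip fully and check.

```bash
python3 -m pendant '[[1,0,0,0,0,0,0],[1,0,0,0,0,0,0],[1,0,0,0,0,0,0]]'
```

```text
time_s: 14.85
ee_pos: [0.4912, 0.1529, 0.0705]
orientation: [[0.21, 0.801, 0.56], [0.978, -0.173, -0.118], [0.002, 0.573, -0.82]]
force: [-12.0, 0.3, 14.1]
width: 0.0524
finger_force: 58.9
```

```bash
python3 -m pendant '[[1,0,0,-1,0,0,0],[1,0,0,-2,0,0,0],[1,0,0,-4,0,0,0],[1,0,0,-6,0,0,0],[1,0,0,-8,0,0,0],[1,0,0,-9,0,0,0],[1,0,0,0,0,0,0]]'
python3 - <<'E'
from m import *
w=read_camera("wrist");f=cv2.convexHull(big(mask(w,(0,40,20),(18,200,110),(240,225,400,375))));print(cv2.fitEllipse(f),cv2.boundingRect(f))
im=w["color"][:,:,0];g=cv2.cvtColor(w["color"],cv2.COLOR_RGB2GRAY)
for v in range(240,400,20):print(v,g[v,225:415:5].tolist())
s=read_camera("side")
cop=mask(s,(3,40,90),(18,160,255),(300,150,400,250));print("copper side",cv2.boundingRect(big(cop)),cen(big(cop)),"flange C old/new pred",proj(s,C),proj(s,C+.03*n))
br=mask(s,(0,40,15),(15,220,110),(300,150,400,250));k=big(br);print("brown",cen(k),cv2.boundingRect(k))
E
```

```text
time_s: 15.72
ee_pos: [0.4748, 0.1567, 0.0954]
orientation: [[0.21, 0.801, 0.561], [0.978, -0.174, -0.118], [0.003, 0.573, -0.819]]
force: [0.4, 0.4, -1.6]
width: 0.052
finger_force: 62.7
((319.8128662109375, 305.0615234375), (138.5372772216797, 155.9065704345703), 2.8729913234710693) (252, 226, 137, 149)
240 [133, 78, 79, 112, 246, 251, 211, 192, 180, 235, 251, 100, 94, 95, 105, 187, 213, 219, 221, 224, 226, 238, 242, 211, 100, 95, 96, 177, 251, 251, 98, 191, 198, 251, 252, 236, 230, 234]
260 [132, 81, 78, 89, 228, 251, 238, 190, 181, 89, 97, 174, 111, 77, 90, 92, 89, 90, 91, 91, 89, 96, 96, 90, 92, 101, 220, 205, 92, 93, 102, 191, 211, 251, 251, 217, 230, 229]
280 [132, 99, 75, 77, 185, 251, 248, 121, 79, 88, 89, 81, 84, 82, 82, 82, 84, 87, 87, 95, 88, 94, 93, 87, 94, 95, 90, 88, 90, 92, 89, 181, 236, 251, 249, 204, 227, 225]
300 [99, 116, 119, 120, 58, 59, 78, 85, 81, 83, 81, 79, 76, 78, 77, 79, 76, 80, 88, 86, 80, 82, 85, 80, 83, 88, 96, 85, 85, 91, 94, 95, 86, 56, 105, 123, 124, 165]
320 [119, 120, 83, 55, 59, 61, 79, 79, 77, 77, 79, 79, 77, 82, 78, 74, 189, 173, 146, 108, 98, 108, 74, 74, 78, 83, 92, 81, 79, 82, 81, 83, 78, 52, 52, 53, 116, 121]
340 [249, 188, 73, 59, 62, 60, 75, 81, 80, 80, 77, 81, 79, 76, 78, 77, 74, 75, 77, 82, 100, 86, 83, 87, 82, 81, 80, 79, 84, 97, 83, 85, 61, 50, 51, 48, 92, 249]
360 [51, 70, 84, 63, 63, 216, 250, 250, 248, 96, 83, 90, 86, 83, 84, 83, 83, 81, 85, 83, 82, 83, 86, 84, 85, 84, 83, 84, 85, 185, 252, 250, 251, 159, 54, 56, 89, 53]
380 [47, 51, 54, 65, 75, 177, 250, 250, 250, 250, 248, 250, 249, 243, 72, 113, 169, 153, 138, 132, 148, 160, 179, 138, 69, 211, 248, 249, 251, 250, 251, 249, 250, 201, 106, 69, 56, 56]
copper side (308, 150, 29, 74) (319.27900422733677, 185.04196023172068) flange C old/new pred [350.6809 214.274 ] [359.0769 205.8948]
brown (357.1201690821256, 206.9752415458937) (347, 197, 21, 21)
```

The coil is lifted: the side view has its flange at (357,207), against about (359,206) predicted for a 30 mm rise. I carry it clear of the lamp, over to the tray, and turn the tool upright.

```bash
python3 -m pendant '[[1,0,0,-15,0,0,0],[1,0,0,-25,0,0,0],[1,0,0,-30,0,0,0],[1,0,0,-25,0,0,0],[1,10,0,-15,0,0,0],[1,25,0,-5,0,0,0],[1,30,0,0,0,0,0],[1,30,0,0,0,0,0],[1,30,0,0,0,0,0],[1,25,0,0,0,0,0]]'
python3 -m pendant '[[1,10,0,0,0.08,0,0],[1,0,0,0,0.12,0,0],[1,0,0,0,0.12,0,0],[1,0,0,0,0.12,0,0],[1,0,0,0,0.11,0,0],[1,0,0,0,0.061,0,0],[1,0,0,0,0,0,-0.04],[1,0,0,0,0,0,-0.04],[1,0,0,0,0,0,0]]'
python3 - <<'E'
from m import *
w=read_camera("wrist");t=read_camera("top");s=read_camera("side");cv2.imwrite("pics/w8.png",w["color"][:,:,::-1])
f=cv2.convexHull(big(mask(w,(0,40,20),(18,200,110),(240,215,400,375))));print("flange",cv2.fitEllipse(f),cv2.boundingRect(f))
m=mask(w,(50,120,40),(75,255,255),(0,0,640,480));k=big(m);print(cv2.boundingRect(k))
q=cv2.approxPolyDP(cv2.convexHull(k),5,True)[:,0]
for p in q:print(p,plane(w,*map(float,p),.024))
m=mask(s,(50,120,60),(75,255,255),(240,240,370,350));print("side",cv2.boundingRect(m))
E
```

```text
time_s: 17.08
ee_pos: [0.4422, 0.3178, 0.1886]
orientation: [[0.21, 0.802, 0.56], [0.978, -0.173, -0.119], [0.002, 0.572, -0.82]]
force: [0.3, -1.2, -0.8]
width: 0.0522
finger_force: 62.8
time_s: 18.2
ee_pos: [0.4443, 0.3262, 0.1885]
orientation: [[0.132, 0.991, -0.001], [0.991, -0.132, 0.002], [0.002, -0.002, -1.0]]
force: [-0.0, -0.2, -1.2]
width: 0.052
finger_force: 63.0
flange ((315.4485778808594, 303.2940673828125), (141.56434631347656, 159.00450134277344), 158.10147094726562) (250, 223, 137, 152)
(339, 106, 120, 165)
[458 106] [0.5705 0.3994 0.024 ]
[443 268] [0.5522 0.2542 0.024 ]
[374 270] [0.4866 0.2608 0.024 ]
[339 226] [0.4584 0.3085 0.024 ]
[341 107] [0.4723 0.4117 0.024 ]
side (270, 267, 76, 68)
```

```bash
python3 -m pendant '[[1,-4,12,0,0,0,0],[1,-6,18,0,0,0,0],[1,-6,18,5,0,0,0],[1,-4,12,15,0,0,0],[1,-1.8,6.5,25,0,0,0],[1,0,0,30,0,0,0],[1,0,0,30,0,0,0],[1,0,0,20,0,0,0],[1,0,0,8,0,0,0],[1,0,0,0,0,0,0]]'
python3 - <<'E'
from m import *
s=read_camera("side");T=state()["ee_pos"]
cv2.imwrite("pics/s9.png",s["color"][:,:,::-1])
br=mask(s,(0,50,15),(18,230,110),(255,230,350,340));
for k in cv2.findContours(br,0,2)[0]:
    if cv2.contourArea(k)>25:print("brown",cen(k),cv2.boundingRect(k))
cop=mask(s,(3,50,110),(18,200,255),(255,230,350,340));
for k in cv2.findContours(cop,0,2)[0]:
    if cv2.contourArea(k)>40:print("copper",cen(k),cv2.boundingRect(k))
ax=T*[1,1,0]
for z in(-.006,-.003,.018,.042):print(z,proj(s,ax+[0,0,T[2]+z]),)
t=np.linspace(0,6.28,60)
q=np.array([proj(s,T+[.028*np.cos(a),.028*np.sin(a),-.006]) for a in t]);print("bottom flange pred",q.min(0),q.max(0))
E
```

```text
time_s: 19.6
ee_pos: [0.5069, 0.2959, 0.0553]
orientation: [[0.132, 0.991, -0.002], [0.991, -0.132, 0.002], [0.001, -0.002, -1.0]]
force: [0.6, -0.1, -0.6]
width: 0.052
finger_force: 63.0
brown (312.1128205128205, 337.2051282051282) (305, 333, 14, 7)
brown (325.51851851851853, 333.5637860082304) (320, 323, 11, 17)
brown (276.7823834196891, 333.41565918249853) (258, 318, 41, 22)
brown (341.6272727272727, 326.48686868686866) (330, 313, 20, 27)
brown (341.72043010752685, 300.06451612903226) (336, 290, 12, 17)
brown (263.3659673659673, 295.7422577422577) (255, 278, 23, 43)
brown (316.303952991453, 253.21794871794873) (303, 246, 26, 16)
copper (297.56969696969696, 333.660606060606) (292, 329, 11, 11)
copper (285.5730994152047, 331.2397660818713) (280, 326, 12, 14)
copper (264.26602564102564, 328.6963141025641) (255, 319, 25, 21)
copper (331.2020928711576, 299.2903858731197) (297, 252, 53, 88)
copper (279.74053182917004, 268.7167606768735) (255, 233, 42, 88)
-0.006 [317.1693 271.0917]
-0.003 [317.1914 269.8578]
0.018 [317.348  261.1066]
0.042 [317.5315 250.8553]
bottom flange pred [302.7682 262.5635] [331.5645 280.0395]
```

The upper flange is at (316,253) in the side view, against (317.5,251) predicted, so the coil is upright and on the tool axis. I go down slowly until it touches.

```bash
python3 -m pendant '[[1,0,0,12,0,0,0],[1,0,0,12,0,0,0],[1,0,0,8,0,0,0],[1,0,0,4,0,0,0],[1,0,0,2,0,0,0],[1,0,0,0,0,0,0]]'
python3 -m pendant '[[1,0,0,2,0,0,0],[1,0,0,2,0,0,0],[1,0,0,1,0,0,0],[1,0,0,0,0,0,0]]'
```

```text
time_s: 20.4
ee_pos: [0.507, 0.2965, 0.0181]
orientation: [[0.131, 0.991, -0.001], [0.991, -0.131, 0.002], [0.002, -0.001, -1.0]]
force: [-0.9, -0.1, -1.5]
width: 0.0521
finger_force: 63.0
time_s: 20.9
ee_pos: [0.5069, 0.2964, 0.0129]
orientation: [[0.131, 0.991, -0.001], [0.991, -0.131, 0.002], [0.002, -0.001, -1.0]]
force: [0.5, -0.2, -0.6]
width: 0.0524
finger_force: 63.0
```

```bash
python3 -m pendant '[[1,0,0,1,0,0,0],[1,0,0,0,0,0,0]]'; python3 -m pendant '[[1,0,0,1,0,0,0],[1,0,0,0,0,0,0]]';python3 -m pendant '[[1,0,0,1,0,0,0],[1,0,0,0,0,0,0]]'
```

```text
time_s: 21.15
ee_pos: [0.507, 0.2964, 0.0122]
orientation: [[0.132, 0.991, -0.001], [0.991, -0.132, 0.002], [0.002, -0.001, -1.0]]
force: [-0.6, -0.8, 1.1]
width: 0.0521
finger_force: 63.2
time_s: 21.4
ee_pos: [0.5071, 0.2964, 0.012]
orientation: [[0.132, 0.991, -0.0], [0.991, -0.132, 0.003], [0.002, -0.001, -1.0]]
force: [-3.1, -3.1, 10.2]
width: 0.0519
finger_force: 63.8
time_s: 21.65
ee_pos: [0.5072, 0.2964, 0.0119]
orientation: [[0.132, 0.991, 0.0], [0.991, -0.132, 0.003], [0.003, -0.0, -1.0]]
force: [-4.5, -5.2, 18.5]
width: 0.0526
finger_force: 64.4
```

It touched at TCP z ≈ 0.012, the height expected for the tray floor. I ease off, release and retreat.

```bash
python3 -m pendant '[[1,0,0,-1.5,0,0,0],[-0.35,0,0,0,0,0,0],[-0.5,0,0,0,0,0,0],[-1,0,0,0,0,0,0],[-1,0,0,0,0,0,0],[-1,0,0,0,0,0,0]]'
python3 -m pendant '[[-1,0,0,-8,0,0,0],[-1,0,0,-20,0,0,0],[-1,0,0,-40,0,0,0],[-1,0,0,-40,0,0,0],[-1,0,0,-40,0,0,0],[-1,0,-40,-20,0,0,0],[-1,0,-40,0,0,0,0],[-1,0,-40,0,0,0,0],[-1,0,-10,0,0,0,0],[-1,0,0,0,0,0,0]]'
python3 - <<'E'
from m import *
t=read_camera("top");s=read_camera("side");w=read_camera("wrist")
P=np.array([.5072,.2964,.0])
for c,nm in((s,"side"),(t,"top"),(w,"wrist")):
    x,y=proj(c,P+[0,0,.052]);r=35 if nm!="wrist" else 70
    m=mask(c,(0,40,10),(18,230,115),tuple(int(max(0,v)) for v in(x-r,y-r,x+r,y+r)));
    print(nm,"pred top",x,y,"pred bottom",proj(c,P+[0,0,.004]))
    for k in cv2.findContours(m,0,2)[0]:
        if cv2.contourArea(k)>40:print("  brown",cen(k),cv2.boundingRect(k),plane(c,*cen(k),.052))
    k=mask(c,(0,180,90),(6,255,255),(0,0,640,480))|mask(c,(174,180,90),(180,255,255),(0,0,640,480));Kd=K-.045*ey
    print("  knob",[ (cen(q),cv2.contourArea(q)) for q in cv2.findContours(k,0,2)[0] if cv2.contourArea(q)>60],"pred down/lifted",proj(c,Kd),proj(c,Kd+.01*n))
E
```

```text
time_s: 22.4
ee_pos: [0.5069, 0.2965, 0.0114]
orientation: [[0.131, 0.991, -0.001], [0.991, -0.131, 0.002], [0.002, -0.001, -1.0]]
force: [-0.0, -0.8, 0.1]
width: 0.0854
finger_force: 0.0
time_s: 23.65
ee_pos: [0.3783, 0.3135, 0.1803]
orientation: [[0.13, 0.991, 0.0], [0.991, -0.13, 0.003], [0.003, -0.0, -1.0]]
force: [-0.0, -0.3, -0.4]
width: 0.0852
finger_force: 0.0
side pred top 317.2046345279961 270.3582595395789 pred bottom [316.8595 289.611 ]
  brown (345.95163690476187, 291.2492559523809) (337, 270, 15, 35) [0.4421 0.346  0.052 ]
  brown (316.8203799654577, 270.3998272884283) (303, 260, 34, 20) [0.5079 0.2967 0.052 ]
  brown (300.5691056910569, 255.0731707317073) (297, 242, 8, 25) [0.5509 0.2544 0.052 ]
  knob [((378.5774134790528, 180.26775956284152), 91.5)] pred down/lifted [378.5455 181.1561] [381.3152 178.3619]
top pred top 329.5078749392496 256.3273182167834 pred bottom [328.9386 262.7924]
  brown (297.8965517241379, 287.3831417624521) (294, 284, 10, 7) [0.4456 0.3637 0.052 ]
  knob [] pred down/lifted [465.1993 280.287 ] [466.2474 282.2074]
wrist pred top 479.0059871146042 218.7619607703602 pred bottom [458.0378 206.9492]
  brown (489.9531963470319, 280.42123287671234) (482, 269, 18, 19) [0.5158 0.2403 0.052 ]
  brown (467.2636248415716, 280.57541191381495) (451, 267, 26, 21) [0.4965 0.2428 0.052 ]
  brown (483.6147036181678, 238.46112394149344) (462, 223, 44, 26) [0.5108 0.279  0.052 ]
  knob [] pred down/lifted [419.2583 552.0245] [414.6563 563.1103]
```

```bash
python3 -c "
from station import *
print(job_done())"
```

```text
the job is handed in; nothing more can be done
None
```

The job is handed in at about 24 s of the 54 s: the bolt was lifted, slid about 45 mm to fully open and dropped behind the ridge, and the coil stands upright in the empty tray compartment (side-camera check matches for coil and knob), but I viewed 11 pictures, one over the limit of 10.

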